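# Test solenoid coils on the laundry service bench

### The job

Check the spare machine coils. With the tester still off, roll each coil along the steel plate, without lifting it off, until its brass contact faces straight up; then push the tester lever fully over to on and, with the probe, touch the tip to each coil's brass contact and keep it pressed there for a second, taking the coils from the longest to the shortest. Finish with the probe lying back in its dock, the lever fully back to off, the coils still on the plate with contacts facing up, and the other things on the bench left where they were.

Things in the scene. Friction and masses are not known exactly. Their poses are not given: they have to be found in the camera images.
- plate: Fixed steel plate, 260 (x) x 540 (y) x 6 mm, lying on the bench, with a rim 6 mm wide all round that stands 18 mm above the plate's face. Origin at the centre of its underside, z up. Rim inner faces at x = +-124 mm and y = +-264 mm.
- plate_top (a point): Centre of the plate's upper face, 6 mm above the bench.
- coil1: Loose coil: round aluminium can, 50 mm in diameter and 100 mm long, about 0.45 kg, lying on the plate, one of two to four present. Origin on its axis at mid-length, 25 mm above the plate's face when lying. x along the axis, z out through its one brass contact. It rolls without slipping and stops soon when let go; at the start the contact is 0.9 to 1.5 rad to one side of straight up.
- coil1_contact (a point): Centre of the 100 mm coil's contact, 25 mm from the axis along its z, half way along: a flush brass disc of 14 mm in a thin black ring. On each black end face a brass bar points from the axis towards the contact.
- coil2: Loose coil: round aluminium can, 50 mm in diameter and 85 mm long, about 0.38 kg, lying on the plate, one of two to four present. Origin on its axis at mid-length, 25 mm above the plate's face when lying. x along the axis, z out through its one brass contact. It rolls without slipping and stops soon when let go; at the start the contact is 0.9 to 1.5 rad to one side of straight up.
- coil2_contact (a point): Centre of the 85 mm coil's contact, 25 mm from the axis along its z, half way along: a flush brass disc of 14 mm in a thin black ring. On each black end face a brass bar points from the axis towards the contact.
- coil3: Loose coil: round aluminium can, 50 mm in diameter and 70 mm long, about 0.32 kg, lying on the plate, one of two to four present. Origin on its axis at mid-length, 25 mm above the plate's face when lying. x along the axis, z out through its one brass contact. It rolls without slipping and stops soon when let go; at the start the contact is 0.9 to 1.5 rad to one side of straight up.
- coil3_contact (a point): Centre of the 70 mm coil's contact, 25 mm from the axis along its z, half way along: a flush brass disc of 14 mm in a thin black ring. On each black end face a brass bar points from the axis towards the contact.
- coil4: Loose coil: round aluminium can, 50 mm in diameter and 55 mm long, about 0.25 kg, lying on the plate, one of two to four present. Origin on its axis at mid-length, 25 mm above the plate's face when lying. x along the axis, z out through its one brass contact. It rolls without slipping and stops soon when let go; at the start the contact is 0.9 to 1.5 rad to one side of straight up.
- coil4_contact (a point): Centre of the 55 mm coil's contact, 25 mm from the axis along its z, half way along: a flush brass disc of 14 mm in a thin black ring. On each black end face a brass bar points from the axis towards the contact.
- tester: Fixed grey tester box, 130 (x) x 100 (y) x 60 mm high, with the lever on its top. Origin at the centre of its underside; x points from the off side to the on side, z up.
- lever (a joint): The tester lever: hinged 82 mm above the tester's underside, above its centre; 0 rad = off (leans 0.5 rad towards the tester's -x, the robot), 1.0 rad = fully on (leans 0.5 rad to +x). It stays where it is left; a push of about 1 N on its ball moves it.
- lever_tip (a point): Centre of the 26 mm black ball at the lever's end, 80 mm from the hinge, on a bar 10 mm thick; about 152 mm above the bench at either end of its swing, 162 mm midway.
- probe: Loose cordless test probe of 0.14 kg: a black handle block 90 (x) x 28 (y) x 30 mm (z), with a bent brass rod 6 mm thick from its +x end. Origin at the centre of the handle's underside. Grip the middle of the handle across y; with its z up the tip points down.
- probe_tip (a point): The lowest point of the probe's rod: 90 mm ahead of the probe's origin along its x and 10 mm below the handle's underside.
- dock: Fixed grey dock for the probe: base 110 (x) x 60 (y) x 10 mm with two U-shaped yokes, each 16 mm thick, at x = +-36 mm. The yoke floors are 30 mm above the bench, the cheeks rise 16 mm more and stand 36 mm apart. At the start the probe lies in it with its x along the dock's x. Origin at the centre of its underside.
- dock_seat (a point): Where the probe's origin belongs: middle of the dock at the height of the yoke floors, 30 mm above the bench.
- detergent: Bystander: white detergent bottle, 72 mm in diameter, 190 mm tall.
- screwdriver: Bystander: screwdriver lying on the bench.
- coin_cup: Bystander: grey cup, 80 mm in diameter and 80 mm tall.
- drum_roller: Bystander: black dryer drum roller lying flat, 80 mm in diameter, 36 mm high.
Mind the look-alikes: they are no part of the job. Leave any pink look-alike of the coil1 alone.

How it is judged:
By the outcome, as a careful person would: the job done as asked, in the order asked, and still so for the second after the job is handed in, with the robot touching nothing.
Of coil1, coil2, coil3, coil4 only 2 to 4 are there at a start; the rules pass over those that are not, and their reading is None.
At some moment in a run one of coil1, coil2, coil3, coil4 may be knocked a few centimetres aside while the robot is not near it.
It also fails if it takes over 210 s, if anything falls off the work surface, if the arm or the gripper's body presses on something with over 40 N, if the wrist force passes 120 N, or if a joint passes its speed limit or range.

### The arm

A 6-joint arm with a two-finger parallel gripper is mounted at the origin on the work surface. World frame = base frame: x ahead of the robot, y to its left, z up, the work surface at z = 0. Lengths are in m, angles in rad, forces in N, time in s.
With the tool pointing down it reaches from about 0.25 to 0.775 m from the base axis. Payload 4 kg.
Tool frame: the origin (TCP) lies on the centre line of the jaws, within the pads' length; the fingertips stand 14 mm ahead of it and the grasp point (between the pads) lies 5 mm behind it; z points along the fingers, x is the direction in which the jaws open and shut, and the axes are right-handed (so a half turn about z gives the same grasp; the last joint's range is limited). The gripper opens to 85 mm and grips with 20 to 120 N. Pads are 22 mm wide; open, the fingers measure 114 mm over their backs; the gripper's body (76 mm by 85 mm) begins 54 mm behind the grasp point. The pads swing forward as they close: fully open they stand 13 mm farther back than shut.
Start: joints at [1.198, 0.087, 1.371, -0, 1.684, -0.103], TCP at [0.147, 0.53, 0.245] pointing down, gripper open.
Joint ranges: [-3.1, 3.1], [-0.76, 2.03], [0.27, 2.55], [-1.08, 4.22], [0.17, 2.65], [-2.57, 2.57]. Speed limits (rad/s): [2.79, 2.79, 3.14, 3.14, 3.14, 3.14].

### API

Orientations are given as [roll, pitch, yaw] about the fixed x, y, z axes, in that order (R = Rz(yaw) Ry(pitch) Rx(roll)).
In Python, from rig import r gives the robot as it stands. Calls block until the motion is done:
- r.move_pose(position, orientation): joint-space move of the TCP to a pose.
- r.line_to(position, ori=None, speed=0.15, f_stop=None): straight line of the TCP; ori=None keeps the orientation; speed is the mean speed in m/s. With f_stop (N) it stops when the force on the tool has changed by that much, and returns True; else False.
- r.movej(angles): joint-space move.
- r.gripper_to(opening, strength=None): finger opening in m; strength is the grip in N (None keeps the last); returns when the fingers have stopped.
- r.wait(seconds).
- r.inverse_kinematics(position, orientation): joint angles nearest the present ones, or None.
- r.get_state(): the state.
- r.camera(name): name is "scene" or "top" or "wrist"; returns a dict with "img" (400x640x3 uint8, blue, green, red), "range_z" (400x640 float32, m along the optical axis (not along the pixel's ray), 0 where there is no reading), "mtx" (3x3 intrinsics, pixels), "k1" (the pictures are not rectified: a ray, as slopes to the right and down, at radius r is drawn at 1 + k1 r^2 times it, then the intrinsics apply), "R" (3x3) and "t" (3): a world point X has camera coordinates R X + t. Camera axes: x right, y down, z forward; pixel columns grow to the right and rows downward; lengths in m; the calibration is good to about 2 mm. A picture is of the moment at which its call begins.
A pose or a line that the arm cannot do raises r.IKError and nothing moves.
- r.hand_in(): hands the job in, once; it reports no verdict.
The state is a dict: "clock": time; "q": joint angles; "qd": joint speeds; "joint_efforts": joint torques, N m; "tool_pos": TCP position; "tool_rot": TCP orientation; "force": force on the tool from outside, world axes, zero at the start; "ft_torque": the same for the moment, N m; "finger_gap": finger opening in m.
Only numpy, scipy, OpenCV 4.12 (cv2) and the standard library are available. Lean on these libraries where they do the work, as an engineer would, in place of code of your own. Each camera call takes 0.05 s, during which the arm holds its last target.

## Working session

There is one attempt and no reset: what is moved stays moved. The work goes in short steps, each a Python script; the robot and the scene stay as the last script left them, time stands still between calls to the robot, and variables do not carry over. Pictures are saved under pics/ and viewed, and the job is handed in when it is done.

```bash
ls; mkdir -p pics
python3 - <<'E'
from rig import r
import cv2
for n in("scene","top"):
    c=r.camera(n); cv2.imwrite(f"pics/{n}0.png",c["img"]); print(n,c["mtx"].tolist(),c["k1"],c["R"].tolist(),c["t"].tolist())
print(r.get_state())
E
```

```text
pics
scene [[465.1880180900008, 0.0, 322.7425434104008], [0.0, 465.1880180900008, 204.60326623321077], [0.0, 0.0, 1.0]] -0.11744021203048598 [[0.002497487348725542, 0.9999115845704272, -0.013060842193369953], [0.8521387769879327, -0.008962941774694994, -0.5232391140083599], [-0.5233099151654332, -0.009822867025496448, -0.8520858196055994]] [0.014915354990404316, -0.44067402002316675, 2.0328685982736383]
top [[378.173278537935, 0.0, 323.0658029368923], [0.0, 378.173278537935, 198.59178035480346], [0.0, 0.0, 1.0]] -0.012252884091250686 [[0.005783154938538671, -0.9999735480975809, 0.00441114770690768], [-0.985830260843988, -0.006440785942442757, -0.16762223325298603], [0.16764621058416943, -0.003379257548476271, -0.9858414318211571]] [-0.021897358627648487, 0.5723137610245562, 1.17299592154544]
{'clock': 0.1, 'q': array([ 1.19789153e+00,  8.79006006e-02,  1.37214030e+00,  1.43982894e-05,
        1.68358035e+00, -1.03113431e-01]), 'qd': array([ 6.84994066e-04, -1.24720753e-03, -4.13487846e-03,  3.67152863e-04,
        8.89219402e-05, -3.87457024e-04]), 'joint_efforts': array([ 1.99302624e-03, -3.53017616e+01, -3.14218354e+01, -1.04191071e-05,
        7.99545727e-03, -2.41109336e-05]), 'tool_pos': array([0.14644396, 0.52970638, 0.24422661]), 'tool_rot': array([-3.14136961e+00,  2.01635707e-03,  1.30100679e+00]), 'force': array([-0.17240791, -0.66052262, -0.36966173]), 'ft_torque': array([-0.03227063,  0.04789633, -0.01331457]), 'finger_gap': 0.08556067204659622}
```

View pics/scene0.png

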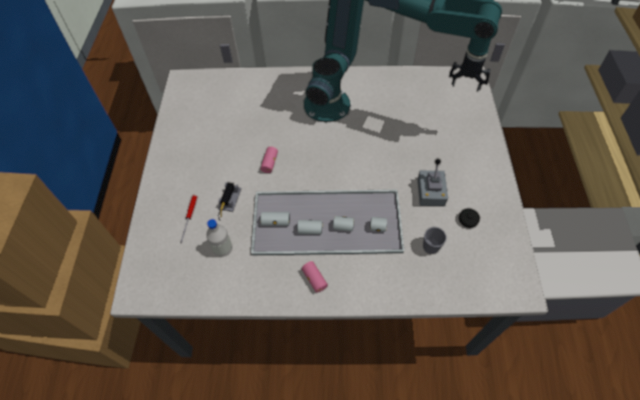

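View pics/top0.png

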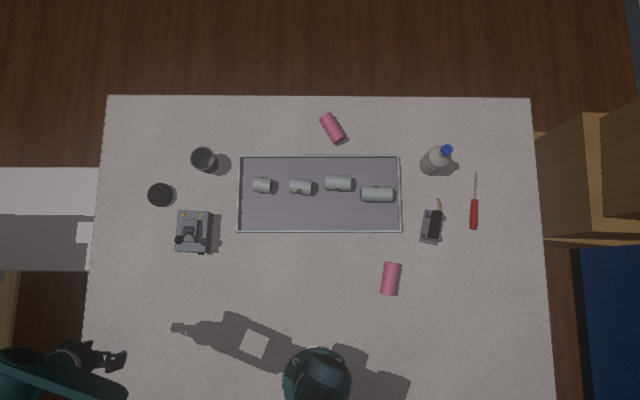

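The top view shows four silver coils on the plate, at (377,194), (338,183), (301,187) and (262,185). The pink look-alikes at (332,128) and (390,278) are off it. The tester is at (194,231) and the dock with the probe at (432,226). I'll locate these in world coordinates next.

```bash
cat > h.py <<'E'
from rig import r
import cv2, numpy as np
def ray(c,u,v):
    m=c["mtx"]; p=np.array([(u-m[0,2])/m[0,0],(v-m[1,2])/m[1,1]]); q=p.copy()
    for _ in range(20): q=p/(1+c["k1"]*(q@q))
    return np.array([q[0],q[1],1.])
def atz(c,u,v,z):
    R=c["R"];o=-R.T@c["t"];d=R.T@ray(c,u,v); return o+d*(z-o[2])/d[2]
def atd(c,u,v):
    R=c["R"];return R.T@(ray(c,u,v)*c["range_z"][int(round(v)),int(round(u))]-c["t"])
def cloud(c,box=None):
    u,v=np.meshgrid(np.arange(640),np.arange(400)); m=c["mtx"]
    p=np.stack([(u-m[0,2])/m[0,0],(v-m[1,2])/m[1,1]],-1);q=p.copy()
    for _ in range(20): q=p/(1+c["k1"]*(q**2).sum(-1,keepdims=True))
    z=c["range_z"]; X=np.dstack([q[...,0]*z,q[...,1]*z,z])
    return (X-c["t"])@c["R"]
def proj(c,X):
    x=c["R"]@np.asarray(X,float)+c["t"]; q=x[:2]/x[2]; q=q*(1+c["k1"]*(q@q)); return c["mtx"][:2,:2]@q+c["mtx"][:2,2]
def snap(name,fn,crop=None,f=1):
    c=r.camera(name); im=c["img"]
    if crop: a,b,d,e=crop; im=im[b:e,a:d]
    if f!=1: im=cv2.resize(im,None,fx=f,fy=f,interpolation=cv2.INTER_CUBIC)
    cv2.imwrite("pics/"+fn,im); return c
E
python3 - <<'E'
from h import *
c=snap("top","t1.png",(160,110,500,270),2.3)
W=cloud(c)
np.save("/tmp/W.npy",W)
for n,u,v in [("c1",377,194),("c2",338,183),("c3",301,187),("c4",262,185),("pl TL",241,157),("TR",399,157),("BL",238,232),("BR",401,231),("tester",194,231),("probe",433,223),("cup",204,160),("rol",160,195),("det",440,155)]:
    print(n,W[v,u].round(3))
# table check
print(W[300,250],W[120,200])
E
```

```text
c1 [ 0.588 -0.192  0.052]
c2 [ 0.624 -0.067  0.05 ]
c3 [0.609 0.053 0.054]
c4 [0.616 0.18  0.049]
pl TL [0.72  0.261 0.01 ]
TR [ 0.727 -0.278  0.   ]
BL [0.465 0.259 0.016]
BR [ 0.471 -0.273  0.024]
tester [0.462 0.379 0.085]
probe [ 0.494 -0.367  0.061]
cup [0.711 0.389 0.001]
rol [0.583 0.514 0.037]
det [ 0.691 -0.37   0.152]
[0.24863941 0.21412867 0.00149074] [8.55342769e-01 4.11584740e-01 6.02538467e-04]
```

View pics/t1.png

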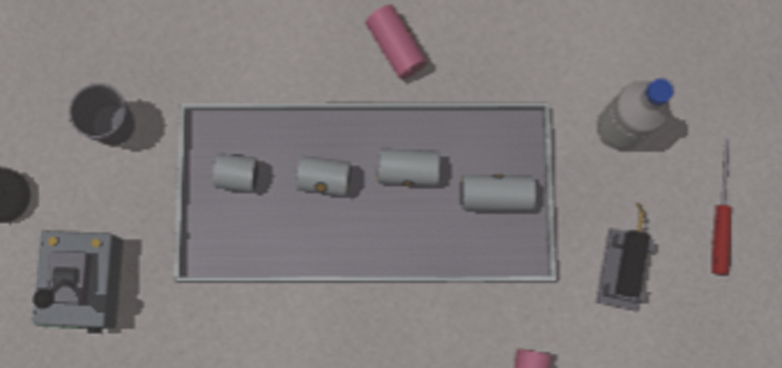

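Run:
```python
from h import *
for i,y in enumerate([0.12,-0.13]):
    r.move_pose([0.6,y,0.30],[np.pi,0,0])
    c=snap("wrist",f"w{i}.png"); print((-c["R"].T@c["t"]).round(3),c["R"].round(2).tolist(),r.get_state()["clock"])
    np.savez(f"/tmp/w{i}.npz",**{k:c[k] for k in c})
```

```text
[0.599 0.195 0.43 ] [[1.0, 0.0, -0.0], [0.0, -0.96, 0.29], [0.0, -0.29, -0.96]] 2.4
[ 0.599 -0.055  0.43 ] [[1.0, 0.0, 0.0], [0.0, -0.96, 0.29], [0.0, -0.29, -0.96]] 3.4333
```

View pics/w0.png

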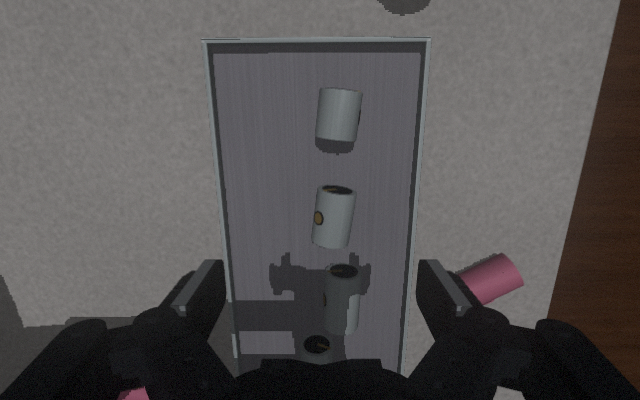

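View pics/w1.png

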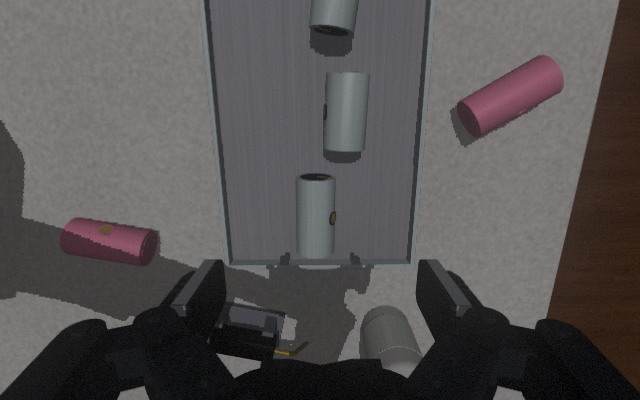

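```bash
cat >> h.py <<'E'
from scipy.optimize import least_squares
PC=np.array([0.596,-0.004])
def coils(c,ymin=-9,ymax=9,dbg=False):
    W=cloud(c); hsv=cv2.cvtColor(c["img"],cv2.COLOR_BGR2HSV)
    H,S,V=[hsv[...,i].astype(int) for i in range(3)]
    m=(W[...,2]>0.022)&(W[...,2]<0.064)&(abs(W[...,0]-PC[0])<0.119)&(abs(W[...,1]-PC[1])<0.259)&(c["range_z"]>0)
    m&=(W[...,1]>ymin)&(W[...,1]<ymax)
    n,lab,st,_=cv2.connectedComponentsWithStats(cv2.morphologyEx(m.astype(np.uint8),cv2.MORPH_OPEN,np.ones((3,3))),connectivity=4)
    out=[]
    for i in range(1,n):
        if st[i,4]<250: continue
        k=lab==i; P=W[k]
        top=P[P[:,2]>0.042]
        if len(top)<60: continue
        m0=top[:,:2].mean(0)
        cv=np.linalg.svd(top[:,:2]-m0,full_matrices=False)[2][0]; cv=cv*(1 if cv[1]>0 else -1)
        def f(p):
            d=np.array([np.cos(p[1]),np.sin(p[1])]); nrm=np.array([d[1],-d[0]])  # nrm ~ +x when d ~ +y
            s=(P[:,:2]-m0)@nrm-p[0]
            return np.hypot(s,P[:,2]-0.031-p[2])-0.025
        so=least_squares(f,[0,np.arctan2(cv[1],cv[0]),0],loss='soft_l1',f_scale=0.002,bounds=([-.04,0,-.004],[.04,np.pi,.004]))
        p=so.x; d=np.array([np.cos(p[1]),np.sin(p[1])]); nrm=np.array([d[1],-d[0]])
        good=abs(so.fun)<0.003 if False else abs(f(p))<0.004
        t=(P[good][:,:2]-m0)@d; lo,hi=np.percentile(t,[0.5,99.5])
        cen=m0+nrm*p[0]+d*(lo+hi)/2
        res=dict(c=cen,ax=p[1],L=hi-lo,dz=p[2],rms=np.sqrt(np.median(f(p)**2)),st=st[i])
        # brass on mantle
        b=k&(H>8)&(H<32)&(S>90)&(V>35)
        vs,us=np.nonzero(b)
        A=[];T=[]
        Rm=c["R"];o=-Rm.T@c["t"]
        for u,v in zip(us,vs):
            dd=Rm.T@ray(c,u,v)
            # in coil frame
            oo=np.array([(o[:2]-cen)@nrm,o[2]-0.031]);dv=np.array([dd[:2]@nrm,dd[2]])
            a=dv@dv;bb=oo@dv;cc=oo@oo-0.025**2;D=bb*bb-a*cc
            if D<0: continue
            q=oo+dv*(-bb-np.sqrt(D))/a; X=o+dd*(-bb-np.sqrt(D))/a
            tt=(X[:2]-cen)@d
            if abs(tt)<0.013: A.append(np.arctan2(q[0],q[1]));T.append(tt)
        res["n"]=len(A); 
        if A: res["ang"]=(min(A)+max(A))/2; res["am"]=np.mean(A); res["t"]=np.mean(T); res["px"]=(us.mean(),vs.mean());res["span"]=max(A)-min(A)
        out.append(res)
    return out
def show(cs):
    for q in cs: print({k:(np.round(v,4).tolist() if not isinstance(v,(int,tuple)) else v) for k,v in q.items() if k not in("px",)})
E
python3 - <<'E'
from h import *
for i in (0,1):
    c=dict(np.load(f"/tmp/w{i}.npz")); c["k1"]=float(c["k1"]); show(coils(c)); 
    W=cloud(c)
    # plate rim points
    m=(W[...,2]>0.018)&(W[...,2]<0.03)&(abs(W[...,0]-.6)<.15)&(abs(W[...,1])<.29)
    P=W[m]; 
    for lo,hi in((.45,.49),(.70,.745)):
        q=P[(P[:,0]>lo)&(P[:,0]<hi)]; print("rim x",np.percentile(q[:,0],[2,50,98]).round(4),len(q), np.polyfit(q[:,1],q[:,0],1).round(4))
    q=P[(abs(P[:,0]-.6)<.1)&(abs(P[:,1])>.24)];print("rim y",np.percentile(q[:,1],[2,50,98]).round(4))
E
```

```text
{'c': [0.6189, 0.1835], 'ax': 1.4615, 'L': 0.0532, 'dz': 0.0012, 'rms': 0.0004, 'st': [315, 88, 48, 53, 2147], 'n': 0}
{'c': [0.6148, 0.0586], 'ax': 1.4439, 'L': 0.0697, 'dz': 0.001, 'rms': 0.0005, 'st': [311, 186, 46, 63, 2302], 'n': 55, 'ang': -0.915, 'am': -0.8999, 't': -0.0016, 'span': 0.5223}
{'c': [0.6283, -0.0628], 'ax': 1.5353, 'L': 0.0851, 'dz': 0.0009, 'rms': 0.0005, 'st': [323, 266, 39, 70, 2345], 'n': 4, 'ang': -1.3496, 'am': -1.3518, 't': -0.0021, 'span': 0.0404}
{'c': [0.5923, -0.1636], 'ax': 3.1269, 'L': 0.0469, 'dz': 0.004, 'rms': 0.0015, 'st': [300, 339, 34, 26, 783], 'n': 11, 'ang': 1.3216, 'am': 1.3338, 't': -0.0076, 'span': 0.1926}
rim x [0.4639 0.469  0.4824] 2195 [-0.002   0.4694]
rim x [0.7068 0.7208 0.7258] 2122 [-0.0143  0.7216]
rim y [0.2613 0.2643 0.2678]
{'c': [0.6137, 0.042], 'ax': 2.8539, 'L': 0.043, 'dz': -0.0002, 'rms': 0.003, 'st': [309, 0, 50, 36, 1546], 'n': 0}
{'c': [0.6282, -0.0634], 'ax': 1.5368, 'L': 0.083, 'dz': 0.0012, 'rms': 0.0004, 'st': [323, 72, 47, 80, 3333], 'n': 0}
{'c': [0.5923, -0.1898], 'ax': 1.5625, 'L': 0.0992, 'dz': 0.001, 'rms': 0.0004, 'st': [296, 174, 40, 85, 3168], 'n': 26, 'ang': 1.1519, 'am': 1.1301, 't': -0.002, 'span': 0.4203}
rim x [0.466  0.4706 0.4817] 1822 [-0.0152  0.4691]
rim x [0.7084 0.722  0.7267] 1811 [0.004  0.7223]
rim y [-0.2711 -0.2662 -0.2642]
```

w0 and w1 show the coils clearly. coil3's contact at (318,218) and coil2's at (325,110) lean to -x. coil1's at (333,217) leans to +x, and coil4 shows only a sliver of its contact at (360,117), also leaning to +x. The pink cans are outside the plate. I'll roll coil1 first and check it.

```bash
cat >> h.py <<'E'
def roll(cen,ax,dx,zt=0.027,gap=0.054,opn=0.066):
    """roll coil along its normal (≈+x) by dx"""
    yaw=ax-np.pi/2; nrm=np.array([np.sin(ax),-np.cos(ax)]); ori=[np.pi,0,yaw]
    st=r.get_state()
    if st["tool_pos"][2]<0.14: r.line_to([*st["tool_pos"][:2],0.15],speed=.2)
    r.gripper_to(opn+.006)
    r.move_pose([*cen,0.15],ori)
    r.line_to([*cen,zt],speed=.12)
    r.gripper_to(gap)
    g=r.get_state()["finger_gap"]; s=np.sign(dx)
    e=cen+nrm*(dx+s*(g/2-0.025))
    hit=r.line_to([*e,zt],speed=.03,f_stop=15)
    f=r.get_state()
    print("gap",g,"hit",hit,"force",f["force"].round(1))
    r.wait(.3)
    # centre on coil before opening
    r.line_to([*(cen+nrm*dx),zt],speed=.02)
    r.gripper_to(opn); r.line_to([*(cen+nrm*dx),0.15],speed=.15)
def look(y,fn,x=0.61,z=0.30,**k):
    r.move_pose([x,y,z],[np.pi,0,0]); r.wait(.2); return snap("wrist",fn,**k)
E
python3 - <<'E'
from h import *
roll(np.array([0.5923,-.1898]),1.5625,-0.0285)
c=look(-.12,"w2.png"); show(coils(c)); print(r.get_state()["clock"])
E
```

```text
gap 0.05414841846687252 hit False force [-0.2 -0.1 -0.4]
{'c': [0.6125, 0.0419], 'ax': 0.0, 'L': 0.0434, 'dz': -0.0003, 'rms': 0.0029, 'st': [302, 0, 50, 43, 1912], 'n': 0}
{'c': [0.6282, -0.0636], 'ax': 1.5371, 'L': 0.0831, 'dz': 0.0012, 'rms': 0.0004, 'st': [317, 80, 46, 79, 3315], 'n': 5, 'ang': -1.3593, 'am': -1.3591, 't': 0.002, 'span': 0.0274}
{'c': [0.5666, -0.1897], 'ax': 1.5626, 'L': 0.0995, 'dz': 0.0011, 'rms': 0.0005, 'st': [269, 181, 40, 85, 3179], 'n': 98, 'ang': 0.0724, 'am': 0.0733, 't': -0.0018, 'span': 0.4947}
9.8417
```

View pics/w2.png

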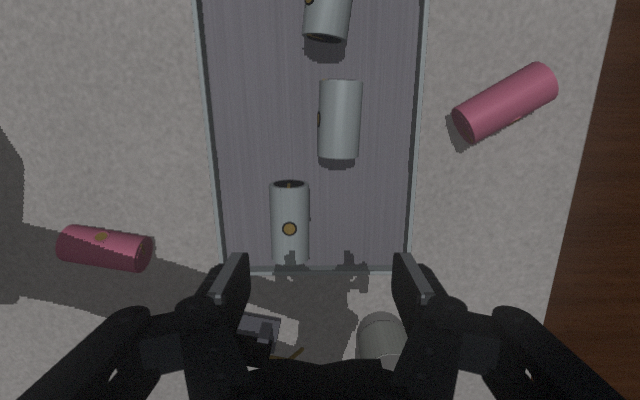

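In w2 coil1's contact now faces nearly up at (290,228), with about 0.07 rad left. I'll roll the other three, then refine.

Run:
```python
from h import *
roll(np.array([0.6282,-.0635]),1.536,0.034)
roll(np.array([0.6148,.0586]),1.444,0.0235)
roll(np.array([0.6189,.1835]),1.4615,-0.034)
c=look(.14,"w3.png"); show(coils(c)); 
c=look(-.12,"w4.png"); show(coils(c)); print(r.get_state()["clock"])
```

```text
gap 0.05426469799728945 hit False force [-0.9  0.6 -0.6]
gap 0.054420835543894736 hit False force [-0.5 -1.1 -0.4]
gap 0.05364849589392312 hit False force [ 0.1 -0.   0.5]
{'c': [0.5827, 0.188], 'ax': 1.4608, 'L': 0.0547, 'dz': 0.0013, 'rms': 0.0004, 'st': [278, 101, 46, 54, 2152], 'n': 131, 'ang': 0.0503, 'am': 0.0402, 't': -0.0005, 'span': 0.5448}
{'c': [0.6345, 0.0563], 'ax': 1.4447, 'L': 0.0695, 'dz': 0.001, 'rms': 0.0005, 'st': [320, 202, 45, 64, 2266], 'n': 100, 'ang': -0.0923, 'am': -0.0941, 't': -0.0019, 'span': 0.5291}
{'c': [0.6625, -0.0635], 'ax': 1.5382, 'L': 0.0846, 'dz': 0.001, 'rms': 0.0005, 'st': [342, 281, 39, 69, 2327], 'n': 81, 'ang': -0.0201, 'am': -0.0202, 't': -0.0029, 'span': 0.5029}
{'c': [0.6332, 0.0401], 'ax': 0.0, 'L': 0.0458, 'dz': 0.0004, 'rms': 0.0028, 'st': [318, 0, 51, 48, 2103], 'n': 109, 'ang': 0.0301, 'am': -0.5385, 't': -0.0012, 'span': 1.7598}
{'c': [0.6624, -0.0647], 'ax': 1.5366, 'L': 0.0826, 'dz': 0.0013, 'rms': 0.0004, 'st': [343, 83, 48, 79, 3251], 'n': 126, 'ang': -0.0223, 'am': -0.0211, 't': -0.0, 'span': 0.5128}
{'c': [0.5666, -0.1897], 'ax': 1.5631, 'L': 0.0994, 'dz': 0.0011, 'rms': 0.0004, 'st': [267, 182, 40, 84, 3142], 'n': 98, 'ang': 0.0759, 'am': 0.0717, 't': -0.0018, 'span': 0.4996}
28.1833
```

View pics/w3.png

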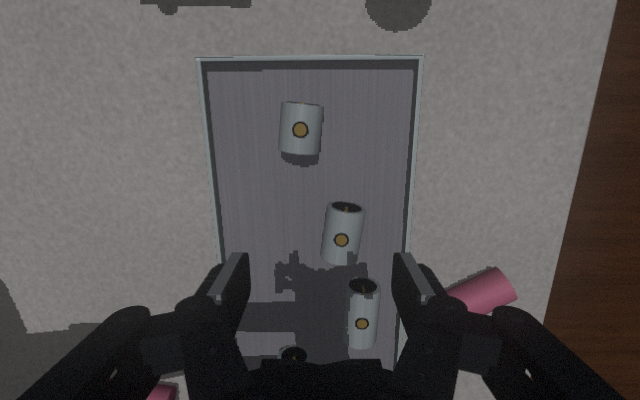

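View pics/w4.png

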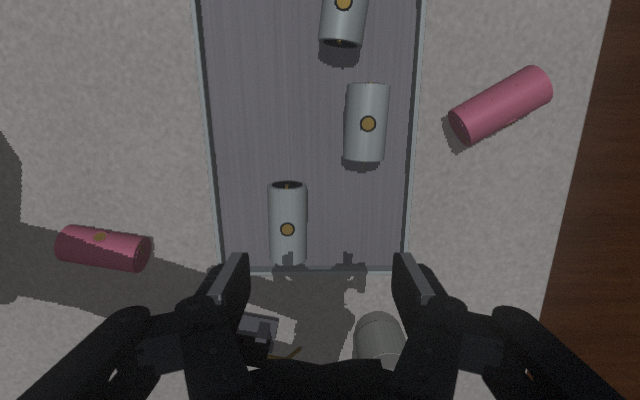

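All four contacts are up within 0.1 rad: coil4 at (300,130) and coil3 at (341,240) in w3, coil2 at (368,124) and coil1 at (287,229) in w4. I'll refine coil1 and coil3 a little.

Run:
```python
from h import *
roll(np.array([0.6345,.0563]),1.4447,0.0023,gap=.0525)
c=look(.14,"w5.png"); show(coils(c)); 
roll(np.array([0.5666,-.1897]),1.563,-0.0019,gap=.0525)
c=look(-.12,"w6.png"); show(coils(c)); print(r.get_state()["clock"])
```

```text
gap 0.05242755588249401 hit False force [-0.1  0.6  0.2]
{'c': [0.5827, 0.1881], 'ax': 1.4624, 'L': 0.0544, 'dz': 0.0013, 'rms': 0.0005, 'st': [277, 100, 46, 54, 2135], 'n': 132, 'ang': 0.0405, 'am': 0.0464, 't': -0.0007, 'span': 0.5487}
{'c': [0.6352, 0.0562], 'ax': 1.4444, 'L': 0.0694, 'dz': 0.001, 'rms': 0.0005, 'st': [321, 201, 45, 63, 2286], 'n': 97, 'ang': -0.0777, 'am': -0.0702, 't': -0.0021, 'span': 0.5555}
{'c': [0.6625, -0.0637], 'ax': 1.5391, 'L': 0.085, 'dz': 0.0009, 'rms': 0.0005, 'st': [342, 280, 39, 69, 2338], 'n': 82, 'ang': -0.0203, 'am': -0.0213, 't': -0.0028, 'span': 0.5057}
gap 0.05232487035767602 hit False force [-0.1  0.3 -0.3]
{'c': [0.6332, 0.0396], 'ax': 0.0, 'L': 0.0432, 'dz': 0.0, 'rms': 0.0029, 'st': [321, 0, 51, 46, 2012], 'n': 67, 'ang': 0.1546, 'am': -0.3909, 't': -0.0007, 'span': 1.6396}
{'c': [0.6624, -0.0647], 'ax': 1.538, 'L': 0.0833, 'dz': 0.0013, 'rms': 0.0004, 'st': [346, 80, 47, 81, 3331], 'n': 133, 'ang': -0.0315, 'am': -0.0253, 't': -0.0001, 'span': 0.5415}
{'c': [0.564, -0.1896], 'ax': 1.5652, 'L': 0.0992, 'dz': 0.0011, 'rms': 0.0004, 'st': [267, 181, 40, 85, 3175], 'n': 99, 'ang': -0.0233, 'am': -0.0226, 't': -0.002, 'span': 0.5002}
40.0167
```

Run:
```python
from h import *
roll(np.array([0.6352,.0562]),1.4444,0.0036,gap=.0525)
c=look(.14,"w7.png"); show(coils(c)[1:2]);
def sv(c,n): np.savez(n,**c)
c=look(-.30,"w8.png",x=0.49); sv(c,"/tmp/w8.npz")
c=look(.41,"w9.png",x=0.47,z=0.35); sv(c,"/tmp/w9.npz"); print(r.get_state()["clock"])
```

```text
gap 0.052814947705961485 hit False force [ 0.2 -0.2  0. ]
{'c': [0.6367, 0.0559], 'ax': 1.4446, 'L': 0.0697, 'dz': 0.001, 'rms': 0.0005, 'st': [322, 201, 45, 64, 2285], 'n': 99, 'ang': -0.0409, 'am': -0.0436, 't': -0.0018, 'span': 0.5483}
50.4667
```

View pics/w8.png

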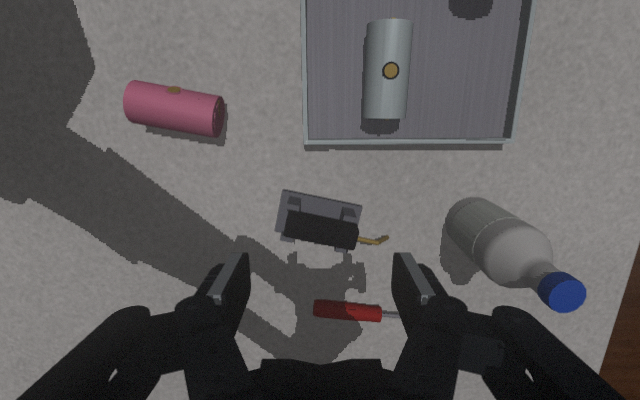

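View pics/w9.png

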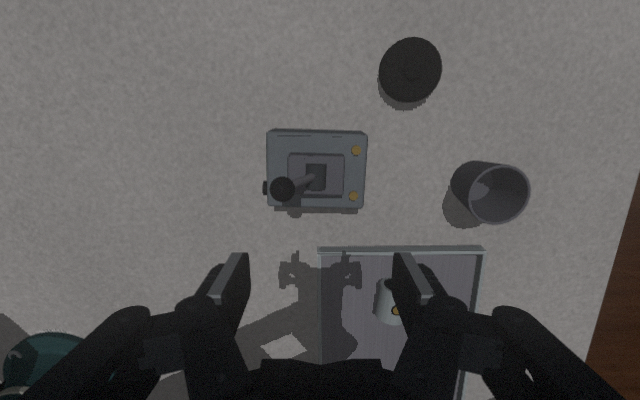

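In w8 the probe handle is at (320,228) with its rod tip at (386,238), and coil1 is untouched at (390,70). In w9 the tester's lever ball is at (282,189), so the lever is off.

Run:
```python
from h import *
def ld(n):
    c=dict(np.load(n)); c["k1"]=float(c["k1"]); return c
def rect(P):
    (cx,cy),(w,h),a=cv2.minAreaRect((P[:,:2]*1000).astype(np.float32)); return np.round([cx,cy,w,h,a],1)
c=ld("/tmp/w8.npz"); W=cloud(c)
b=(abs(W[...,0]-.49)<.12)&(W[...,1]<-.29)&(W[...,1]>-.45)&(W[...,0]<.58)&(c["range_z"]>0)
P=W[b&(W[...,2]>.052)&(W[...,2]<.075)]; P=P[abs(P[:,2]-np.median(P[:,2]))<.003]; print("handle",len(P),rect(P),np.median(P[:,2]),P[:,:2].mean(0))
d=P[:,:2]-P[:,:2].mean(0); v=np.linalg.svd(d,full_matrices=False)[2][0]; print("dir",np.arctan2(v[1],v[0]))
P=W[b&(W[...,2]>.006)&(W[...,2]<.014)&(W[...,1]<-.3)]; print("base",len(P),rect(P),np.median(P[:,2]))
hsv=cv2.cvtColor(c["img"],cv2.COLOR_BGR2HSV); m=(hsv[...,0]>8)&(hsv[...,0]<32)&(hsv[...,1]>90)&(hsv[...,2]>50)
m[:225]=0;m[250:]=0; m[:,:350]=0;m[:,395:]=0; v,u=np.nonzero(m); print("rod",W[m][:,:].round(3)[np.argsort(u)][::12].tolist())
c=ld("/tmp/w9.npz"); W=cloud(c)
b=(abs(W[...,0]-.47)<.12)&(W[...,1]>.29)&(W[...,1]<.47)
P=W[b&(W[...,2]>.056)&(W[...,2]<.064)];print("box",len(P),rect(P),np.median(P[:,2]))
P=W[b&(W[...,2]>.135)&(W[...,2]<.18)]
s=least_squares(lambda p:np.linalg.norm(P-p,axis=1)-.013,[*P.mean(0)],loss='soft_l1',f_scale=.001);print("ball",len(P),s.x.round(4))
im=c["img"][110:230,240:390]; cv2.imwrite("pics/tst.png",cv2.resize(im,None,fx=4,fy=4))
c=ld("/tmp/w8.npz"); cv2.imwrite("pics/prb.png",cv2.resize(c["img"][170:270,260:410],None,fx=4,fy=4))
```

```text
handle 1559 [ 490.1 -374.9   27.9   89.7   77.6] 0.061247208413370134 [ 0.48980017 -0.37422545]
dir -0.21610635209816045
base 1296 [ 485.7 -373.7   59.6  109.7   78. ] 0.01129037348973707
rod [[0.535, -0.386, 0.054], [0.54, -0.387, 0.054], [0.544, -0.388, 0.055], [0.548, -0.386, 0.054], [0.551, -0.389, 0.054], [0.555, -0.39, 0.054], [0.559, -0.393, 0.053], [0.563, -0.389, 0.05], [0.569, -0.39, 0.041], [0.574, -0.392, 0.036]]
box 4531 [463.2 400.1 100.2 130.1  88.3] 0.061274064717930427
ball 536 [0.4302 0.4008 0.156 ]
```

View pics/prb.png

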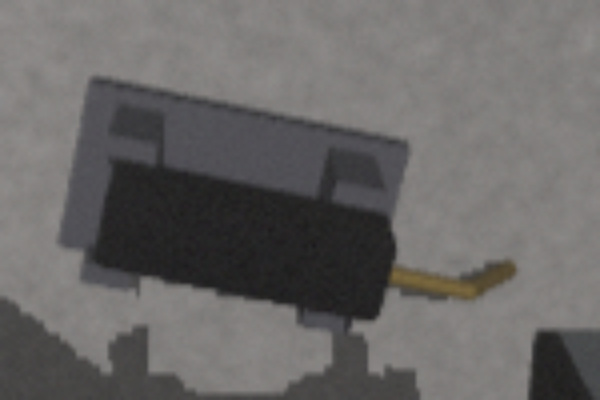

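Run:
```python
from h import *
c=look(-.10,"w10.png"); show(coils(c))
c=look(.14,"w11.png"); a=coils(c);show(a)
if all(any(abs(q["L"]-L)<.004 and q["n"]>40 and abs(q["ang"])<.1 for q in a) for L in(.055,.07,.085)):
    r.gripper_to(0.0); 
    ori=[np.pi,0,-.03]; z=.160
    r.move_pose([.37,.403,.25],ori); r.line_to([.37,.403,z],speed=.15)
    print(r.line_to([.492,.3995,z],speed=.05,f_stop=8), r.get_state()["tool_pos"].round(4),r.get_state()["force"].round(1))
    p=r.get_state()["tool_pos"]; r.line_to([p[0]-.04,p[1],z],speed=.1); r.line_to([p[0]-.04,p[1],.28],speed=.2)
    c=look(.44,"w12.png",x=0.42,z=0.36)
    W=cloud(c);P=W[(abs(W[...,0]-.47)<.12)&(W[...,1]>.35)&(W[...,1]<.45)&(W[...,2]>.135)&(W[...,2]<.18)]
    print("ball",len(P),least_squares(lambda p:np.linalg.norm(P-p,axis=1)-.013,[*P.mean(0)],loss='soft_l1',f_scale=.001).x.round(4))
print(r.get_state()["clock"])
```

```text
{'c': [0.636, 0.0496], 'ax': 1.4451, 'L': 0.06, 'dz': 0.0015, 'rms': 0.0005, 'st': [320, 0, 53, 67, 2941], 'n': 167, 'ang': -0.045, 'am': -0.0481, 't': 0.0061, 'span': 0.5484}
{'c': [0.6624, -0.0642], 'ax': 1.5364, 'L': 0.0838, 'dz': 0.0012, 'rms': 0.0004, 'st': [343, 100, 46, 78, 3153], 'n': 122, 'ang': -0.0147, 'am': -0.0189, 't': -0.0008, 'span': 0.5539}
{'c': [0.564, -0.1895], 'ax': 1.5638, 'L': 0.0993, 'dz': 0.0011, 'rms': 0.0004, 'st': [266, 196, 40, 83, 3031], 'n': 94, 'ang': -0.0295, 'am': -0.0259, 't': -0.0019, 'span': 0.5578}
{'c': [0.5827, 0.1881], 'ax': 1.4616, 'L': 0.0545, 'dz': 0.0012, 'rms': 0.0004, 'st': [276, 99, 45, 54, 2100], 'n': 125, 'ang': 0.0515, 'am': 0.0546, 't': -0.0005, 'span': 0.5143}
{'c': [0.6367, 0.0558], 'ax': 1.4421, 'L': 0.0696, 'dz': 0.001, 'rms': 0.0005, 'st': [320, 200, 45, 63, 2256], 'n': 96, 'ang': -0.0444, 'am': -0.0436, 't': -0.0016, 'span': 0.5454}
{'c': [0.6624, -0.0636], 'ax': 1.5379, 'L': 0.0846, 'dz': 0.001, 'rms': 0.0005, 'st': [340, 278, 39, 68, 2314], 'n': 81, 'ang': -0.012, 'am': -0.021, 't': -0.0027, 'span': 0.5482}
True [0.4771 0.3998 0.1591] [-2.3  0.5  2.7]
ball 511 [0.5013 0.3987 0.1532]
60.4917
```

View pics/w12.png

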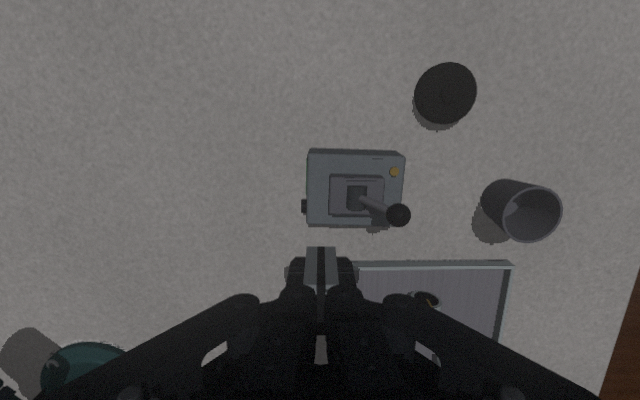

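The lever ball is now at (398,214) in w12, x=0.501 against 0.5016 expected for fully on. Next I'll grasp the probe.

Run:
```python
from h import *
ori=[np.pi,0,-.215-np.pi/2]; p=np.array([.4895,-.3745])
r.gripper_to(.062)
r.move_pose([.40,0.0,.25],ori)
r.move_pose([*p,.16],ori); r.line_to([*p,.040],speed=.12)
r.gripper_to(.02,110); st=r.get_state(); print(st["finger_gap"],st["force"].round(2))
r.line_to([*p,.16],speed=.1); r.wait(.3); print(r.get_state()["force"].round(2),r.get_state()["tool_pos"].round(4),r.get_state()["clock"])
c=snap("wrist","w13.png"); np.savez("/tmp/w13.npz",**c)
```

```text
0.02645043389144011 [ 0.53 -0.06  4.76]
[ 0.01 -0.25 -0.2 ] [ 0.4894 -0.3744  0.1596] 67.4417
```

View pics/w13.png

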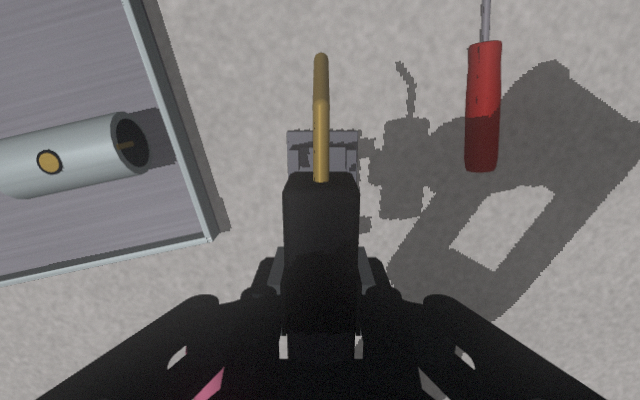

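w13 shows the probe held straight, with the rod tip at (321,57). I'll check that against the model and find out whether any coil has been knocked.

Run:
```python
from h import *
c=dict(np.load("/tmp/w13.npz")); c["k1"]=float(c["k1"])
a=-.215; d=np.array([np.cos(a),np.sin(a)])
for L in (.080,.085,.09,.095): print(L,proj(c,[*(np.array([.490,-.3747])+L*d),.1425]).round(1))
W=cloud(c); 
for v in (55,58,62,70,80,90,110): print(v,W[v,321].round(4), ((W[v,321,:2]-[.4894,-.3744])@d).round(4))
# top camera check
c=r.camera("top"); show(coils(c)); cv2.imwrite("pics/t2.png",cv2.resize(c["img"][110:270,160:500],None,fx=2.3,fy=2.3,interpolation=2))
```

```text
0.08 [320.4  85.3]
0.085 [320.4  72.7]
0.09 [320.4  59.8]
0.095 [320.4  46.7]
55 [ 0.5793 -0.3945  0.1454] 0.0921
58 [ 0.5781 -0.3942  0.1467] 0.0908
62 [ 0.5763 -0.3938  0.1497] 0.089
70 [ 0.5729 -0.3931  0.1549] 0.0856
80 [ 0.5689 -0.3922  0.1623] 0.0815
90 [ 0.5653 -0.3914  0.1673] 0.0778
110 [ 0.5587 -0.39    0.1727] 0.071
{'c': [0.6648, -0.0668], 'ax': 1.5444, 'L': 0.0845, 'dz': -0.0012, 'rms': 0.0011, 'st': [325, 165, 27, 16, 398], 'n': 12, 'ang': -0.0254, 'am': -0.0491, 't': 0.0012, 'span': 0.4056}
{'c': [0.6391, 0.0526], 'ax': 1.4319, 'L': 0.0695, 'dz': -0.001, 'rms': 0.0011, 'st': [290, 171, 24, 18, 333], 'n': 13, 'ang': -0.0969, 'am': -0.0906, 't': 0.0019, 'span': 0.4272}
{'c': [0.5847, 0.1842], 'ax': 1.4558, 'L': 0.055, 'dz': -0.001, 'rms': 0.0012, 'st': [252, 188, 19, 16, 275], 'n': 13, 'ang': 0.0586, 'am': 0.0463, 't': 0.0025, 'span': 0.4274}
{'c': [0.5665, -0.1924], 'ax': 1.5601, 'L': 0.0983, 'dz': -0.0015, 'rms': 0.0011, 'st': [361, 194, 32, 16, 487], 'n': 11, 'ang': -0.0145, 'am': -0.0329, 't': 0.0011, 'span': 0.3944}
```

View pics/t2.png

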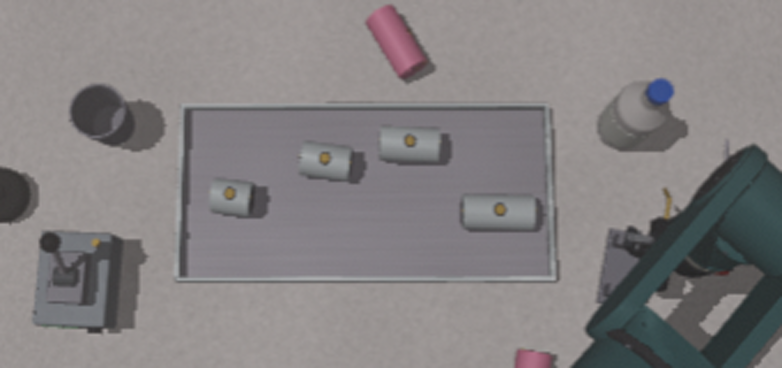

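The tip matches the model at 90 mm ahead, and t2 shows all coils where I left them, contacts up. Touching coil1 (longest) first.

```bash
cat >> h.py <<'E'
A=-.215; D=np.array([np.cos(A),np.sin(A)]); ORI=[np.pi,0,A-np.pi/2]
def pre(xy,fn):
    q=np.asarray(xy)-.0906*D
    r.move_pose([*(q-.05*D),.19],ORI); c=snap("wrist",fn); cs=[s for s in coils(c) if np.hypot(*(s["c"]-xy))<.06]; show(cs); return c,cs
def touch(xy):
    q=np.asarray(xy)-.0906*D
    r.move_pose([*q,.12],ORI); r.line_to([*q,.084],speed=.06); r.wait(.25)
    f0=r.get_state()["force"]
    h=r.line_to([*q,.068],speed=.012,f_stop=3)
    s=r.get_state(); print("hit",h,"z",s["tool_pos"].round(4),"dF",(s["force"]-f0).round(2),s["clock"])
    r.wait(.7); print((r.get_state()["force"]-f0).round(2)); r.wait(.8); s=r.get_state(); print((s["force"]-f0).round(2),s["clock"])
def up():
    p=r.get_state()["tool_pos"]; r.line_to([*p[:2],.19],speed=.1)
E
python3 - <<'E'
from h import *
xy=np.array([.564,-.1905])
c,cs=pre(xy,"w14.png")
E
```

```text
{'c': [0.5642, -0.1903], 'ax': 1.5657, 'L': 0.0987, 'dz': 0.0015, 'rms': 0.0004, 'st': [248, 0, 143, 63, 6849], 'n': 300, 'ang': -0.0295, 'am': -0.0271, 't': -0.0003, 'span': 0.4945}
```

View pics/w14.png

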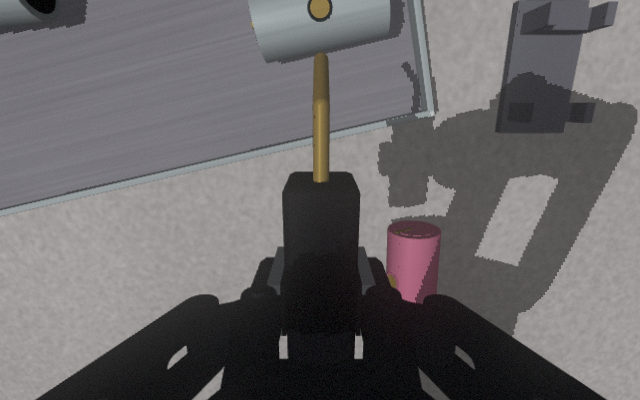

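w14 shows coil1's contact at (319,8), straight ahead of the tip at (321,57) and up within 0.03 rad.

Run:
```python
from h import *
touch([.564,-.1905])
snap("wrist","w15.png",(220,0,420,150),4); c=snap("scene","s1.png",(240,170,340,250),6)
```

```text
hit True z [ 0.4761 -0.1712  0.076 ] dF [0.92 0.75 4.12] 70.6917
[0.56 0.72 6.55]
[ 1.09 -0.1   7.67] 72.1917
```

View pics/w15.png

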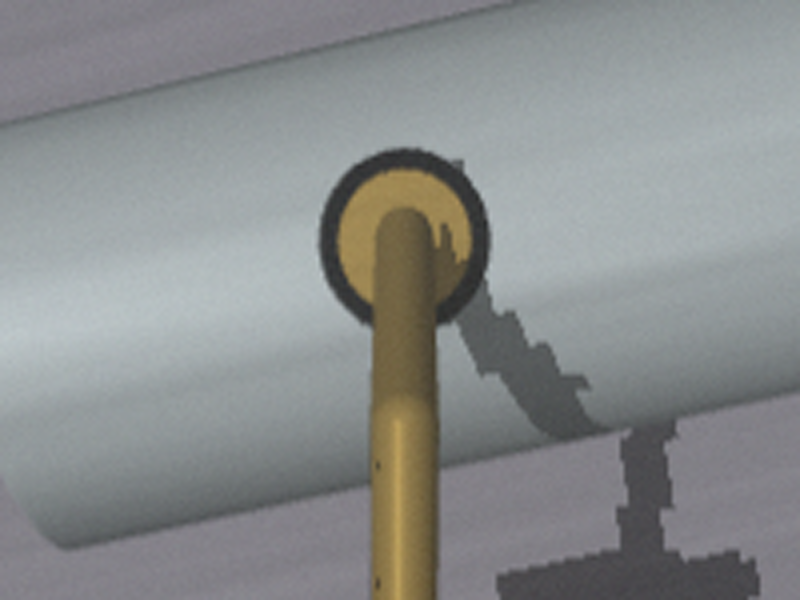

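In w15 the tip rests in the middle of the brass disc at (402,225), and the force held at 4 to 8 N for 1.5 s. Next is coil2.

Run:
```python
from h import *
up()
c,cs=pre([.6624,-.0645],"w16.png")
s=[s for s in cs if abs(s["L"]-.085)<.005]
if s and s[0]["n"]>60 and abs(s[0]["ang"])<.12:
    touch(s[0]["c"]); snap("wrist","w17.png",(220,0,420,150),4)
```

```text
{'c': [0.6625, -0.0645], 'ax': 1.5395, 'L': 0.0842, 'dz': 0.0015, 'rms': 0.0004, 'st': [261, 0, 122, 58, 5644], 'n': 272, 'ang': -0.0676, 'am': -0.0637, 't': -0.0002, 'span': 0.4454}
hit True z [ 0.5746 -0.0452  0.0761] dF [0.63 0.12 3.53] 76.475
[ 0.09 -0.64  6.7 ]
[ 0.17 -0.19  6.82] 77.975
```

View pics/w17.png

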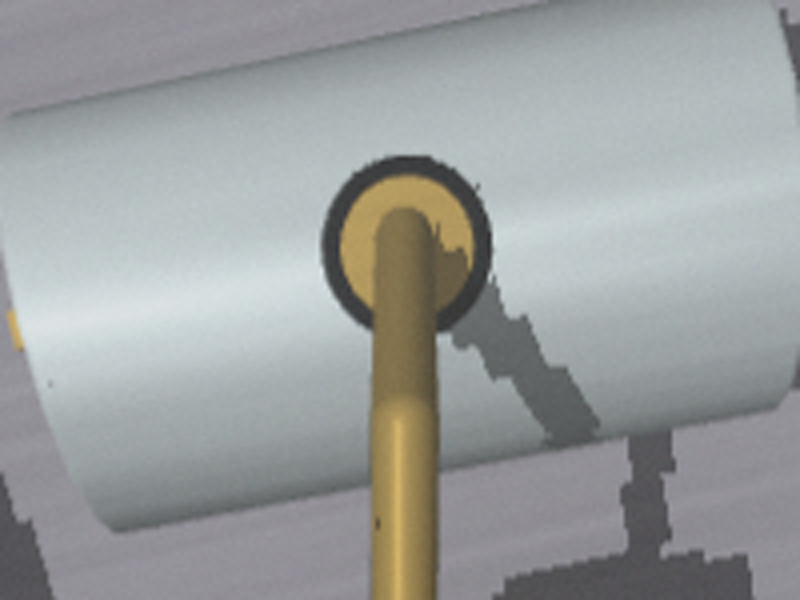

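coil2's disc is pressed near its centre at (402,225). Next is coil3.

Run:
```python
from h import *
up()
c,cs=pre([.6367,.0555],"w18.png")
s=[s for s in cs if abs(s["L"]-.07)<.005]
if s and s[0]["n"]>60 and abs(s[0]["ang"])<.13:
    touch(s[0]["c"]); snap("wrist","w19.png",(220,0,420,150),4)
```

```text
{'c': [0.6368, 0.0551], 'ax': 1.4453, 'L': 0.0694, 'dz': 0.0015, 'rms': 0.0005, 'st': [272, 0, 101, 53, 4698], 'n': 299, 'ang': -0.0778, 'am': -0.0647, 't': -0.0001, 'span': 0.4557}
hit True z [0.5489 0.0743 0.0761] dF [ 0.85 -1.32  3.69] 82.225
[ 0.63 -1.62  7.18]
[ 0.13 -1.04  6.62] 83.725
```

View pics/w19.png

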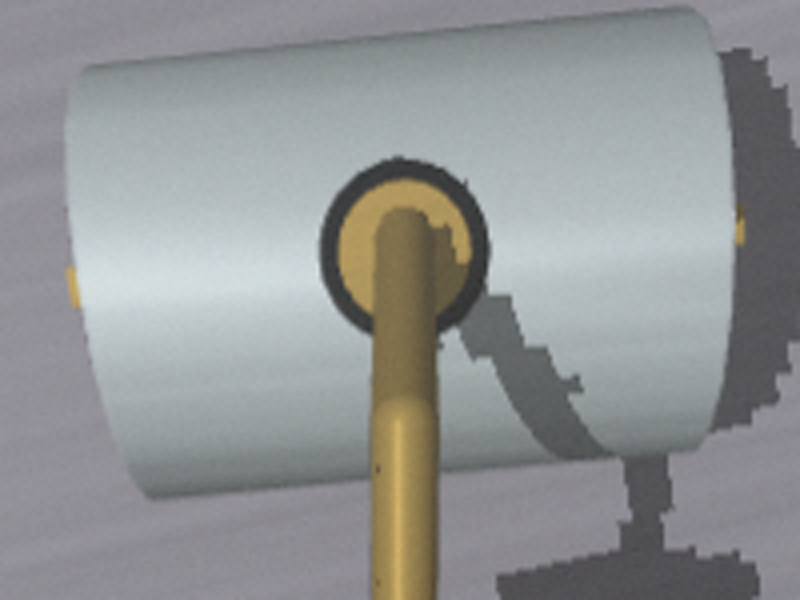

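coil3's disc is pressed too, at (402,225). Next is coil4.

Run:
```python
from h import *
up()
c,cs=pre([.5827,.188],"w20.png")
s=[s for s in cs if abs(s["L"]-.055)<.005]
if s and s[0]["n"]>60 and abs(s[0]["ang"])<.13:
    touch(s[0]["c"]); snap("wrist","w21.png",(220,0,420,150),4)
```

```text
{'c': [0.5829, 0.1875], 'ax': 1.4605, 'L': 0.0547, 'dz': 0.0015, 'rms': 0.0005, 'st': [281, 0, 80, 54, 3815], 'n': 254, 'ang': -0.0076, 'am': 0.007, 't': -0.0, 'span': 0.4105}
hit True z [0.495  0.2068 0.0761] dF [-0.27  0.71  6.04] 88.0667
[0.01 1.32 6.85]
[-0.55  0.57  7.3 ] 89.5667
```

View pics/w20.png

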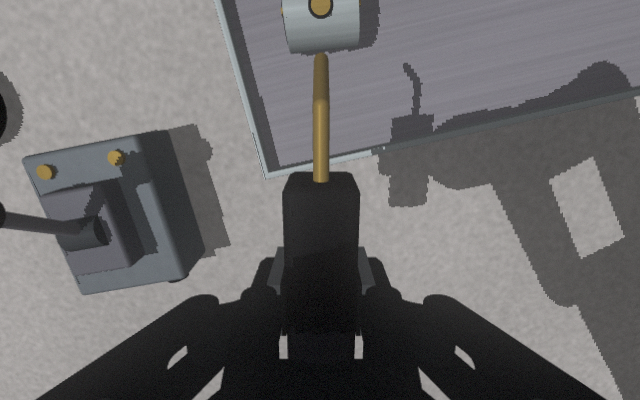

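Run:
```python
from h import *
up()
p=np.array([.4853,-.3735])
r.move_pose([*p,.16],ORI); r.line_to([*p,.06],speed=.12); r.wait(.2)
print(r.line_to([*p,.0395],speed=.02,f_stop=4),r.get_state()["tool_pos"].round(4),r.get_state()["force"].round(1))
r.gripper_to(.060); r.line_to([*p,.16],speed=.12)
c=look(-.30,"w22.png",x=0.49); W=cloud(c)
b=(W[...,1]<-.29)&(W[...,1]>-.45)&(W[...,0]<.58)&(W[...,0]>.4)&(c["range_z"]>0)
P=W[b&(abs(W[...,2]-.061)<.004)];print(cv2.minAreaRect((P[:,:2]*1000).astype(np.float32)),np.median(P[:,2]))
c=r.camera("top"); show(coils(c)); print(r.get_state()["clock"])
```

```text
True [ 0.4851 -0.3734  0.0412] [-0.2  0.2  4.2]
((485.507568359375, -372.521484375), (28.00666618347168, 89.81761169433594), 77.54653930664062) 0.06122749350866757
{'c': [0.6635, -0.0667], 'ax': 1.5375, 'L': 0.0846, 'dz': -0.0013, 'rms': 0.0012, 'st': [325, 165, 27, 16, 394], 'n': 13, 'ang': -0.1077, 'am': -0.0961, 't': 0.0015, 'span': 0.4054}
{'c': [0.6379, 0.0529], 'ax': 1.4501, 'L': 0.0699, 'dz': -0.0012, 'rms': 0.0011, 'st': [290, 172, 24, 17, 331], 'n': 11, 'ang': -0.124, 'am': -0.1341, 't': 0.0014, 'span': 0.3075}
{'c': [0.5843, 0.185], 'ax': 1.4552, 'L': 0.0546, 'dz': -0.0013, 'rms': 0.0012, 'st': [251, 188, 20, 16, 279], 'n': 13, 'ang': -0.0462, 'am': -0.0345, 't': 0.0013, 'span': 0.4037}
{'c': [0.5653, -0.1922], 'ax': 1.5638, 'L': 0.098, 'dz': -0.0011, 'rms': 0.0013, 'st': [361, 195, 32, 15, 477], 'n': 14, 'ang': -0.0979, 'am': -0.0991, 't': 0.0016, 'span': 0.3918}
98.4
```

View pics/w21.png

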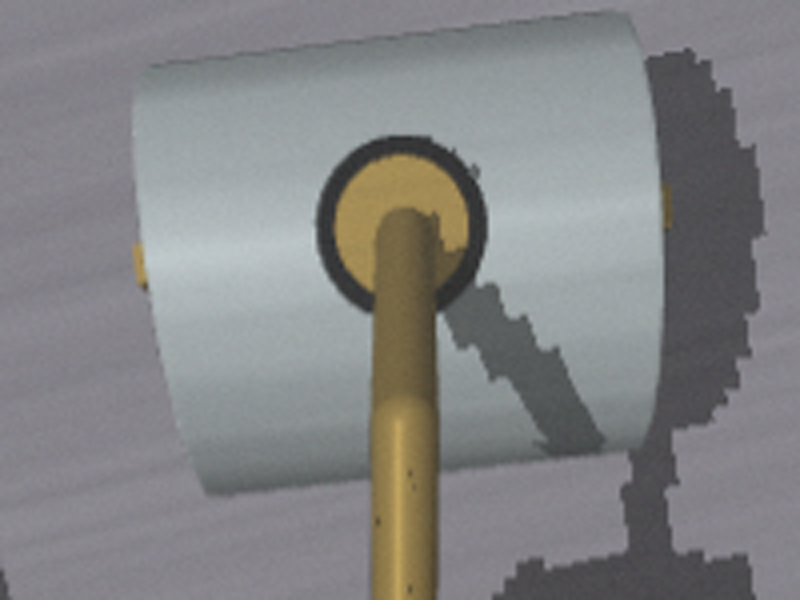

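View pics/w22.png

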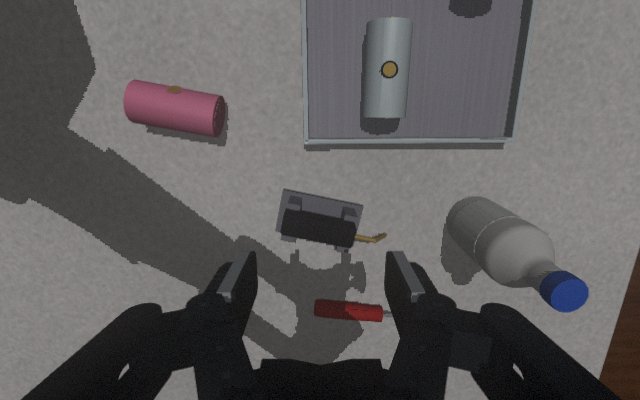

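In w22 the probe is back in the dock at (318,228), within 1 mm of the seat, and w21 shows the tip on coil4's disc at (402,225). Now the lever goes back to off, then I'll recheck the coils.

Run:
```python
from h import *
r.gripper_to(0.0); ori=[np.pi,0,-.03]; z=.160
r.move_pose([.50,.2,.28],ori)
r.move_pose([.555,.397,.26],ori); r.line_to([.555,.397,z],speed=.15)
print(r.line_to([.435,.401,z],speed=.05,f_stop=8), r.get_state()["tool_pos"].round(4),r.get_state()["force"].round(1))
p=r.get_state()["tool_pos"]; r.line_to([p[0]+.04,p[1],z],speed=.1); r.line_to([p[0]+.04,p[1],.28],speed=.2)
c=look(.42,"w23.png",x=0.47,z=0.35)
W=cloud(c);P=W[(abs(W[...,0]-.47)<.12)&(W[...,1]>.35)&(W[...,1]<.45)&(W[...,2]>.135)&(W[...,2]<.18)]
print("ball",len(P),least_squares(lambda p:np.linalg.norm(P-p,axis=1)-.013,[*P.mean(0)],loss='soft_l1',f_scale=.001).x.round(4))
c=look(.14,"w24.png"); show(coils(c))
c=look(-.12,"w25.png"); show(coils(c)); print(r.get_state()["clock"])
```

```text
True [0.5247 0.3983 0.1615] [ 0.1 -0.4  1.9]
ball 536 [0.4982 0.3987 0.155 ]
{'c': [0.5817, 0.1882], 'ax': 1.4607, 'L': 0.0545, 'dz': 0.0013, 'rms': 0.0004, 'st': [276, 102, 45, 53, 2089], 'n': 128, 'ang': 0.012, 'am': 0.0115, 't': -0.0008, 'span': 0.5216}
{'c': [0.6357, 0.0581], 'ax': 1.4442, 'L': 0.0658, 'dz': 0.001, 'rms': 0.0005, 'st': [320, 203, 44, 59, 1845], 'n': 97, 'ang': -0.0798, 'am': -0.0805, 't': -0.004, 'span': 0.5268}
{'c': [0.6723, 0.0006], 'ax': 0.0, 'L': 0.0283, 'dz': 0.004, 'rms': 0.0027, 'st': [356, 280, 22, 22, 333], 'n': 4, 'ang': 0.7386, 'am': 0.7632, 't': -0.0113, 'span': 0.5474}
{'c': [0.6348, 0.0401], 'ax': 0.0, 'L': 0.0463, 'dz': 0.0004, 'rms': 0.0029, 'st': [319, 0, 51, 48, 2112], 'n': 114, 'ang': 0.0521, 'am': -0.5298, 't': -0.0017, 'span': 1.8152}
{'c': [0.6612, -0.0647], 'ax': 1.5355, 'L': 0.0829, 'dz': 0.0013, 'rms': 0.0004, 'st': [342, 82, 47, 80, 3250], 'n': 129, 'ang': -0.0667, 'am': -0.0708, 't': 0.0, 'span': 0.5069}
{'c': [0.563, -0.1895], 'ax': 1.5637, 'L': 0.0991, 'dz': 0.0011, 'rms': 0.0004, 'st': [264, 182, 40, 84, 3047], 'n': 101, 'ang': -0.0794, 'am': -0.0702, 't': -0.002, 'span': 0.5091}
108.2667
```

View pics/w23.png

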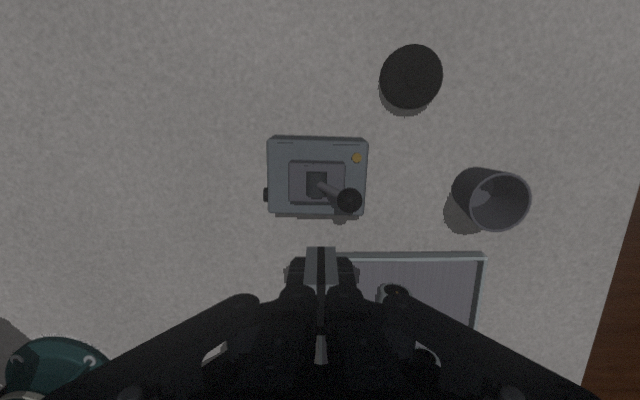

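The push stopped early on an impact transient: the ball at (347,199) is still almost at on. Before repeating it, I'll check from w12 that the lever really was fully on.

Run:
```python
from h import *
c9=dict(np.load("/tmp/w9.npz")); c9["k1"]=float(c9["k1"])
def cam_at(x,y,z):
    c=dict(c9); o=-c9["R"].T@c9["t"]+np.array([x-.47,y-.41,z-.35]); c["t"]=-c9["R"]@o; return c
def blob(im,u,v):
    g=cv2.cvtColor(im,cv2.COLOR_BGR2GRAY)[v-25:v+25,u-25:u+25]
    cv2.imwrite(f"pics/b{u}.png",cv2.resize(im[v-25:v+25,u-25:u+25],None,fx=8,fy=8,interpolation=0)); return g
i12=cv2.imread("pics/w12.png"); i23=cv2.imread("pics/w23.png")
for nm,c,im,(u,v) in(("off9",c9,c9["img"],(282,189)),("on12",cam_at(.42,.44,.36),i12,(398,214)),("23",cam_at(.47,.42,.35),i23,(347,199))):
    blob(im,u,v)
    print(nm)
    for th in (0,.85,.9,.95,1.0):
        a=th-.5; b=np.array([.4632,.4001,.082])+.08*np.array([np.sin(a),-.03*np.sin(a),np.cos(a)]); print(th,proj(c,b).round(1))
im=np.hstack([cv2.imread(f"pics/b{u}.png") for u in(282,398)]); cv2.imwrite("pics/bb.png",im)
W=cloud(c9);P=W[(abs(W[...,0]-.47)<.12)&(W[...,1]>.35)&(W[...,1]<.45)&(W[...,2]>.152)&(W[...,2]<.18)]
print(len(P),least_squares(lambda p:np.linalg.norm(P-p,axis=1)-.013,[*P.mean(0)],loss='soft_l1',f_scale=.001).x.round(4))
```

```text
off9
0 [277.3 187. ]
0.85 [341.2 190. ]
0.9 [344.7 189.7]
0.95 [348.2 189.4]
1.0 [351.5 189.1]
on12
0 [325.4 211.5]
0.85 [386.6 214.6]
0.9 [389.8 214.3]
0.95 [392.8 213.9]
1.0 [395.7 213.4]
23
0 [277.7 196.3]
0.85 [341.  199.4]
0.9 [344.5 199.1]
0.95 [347.9 198.7]
1.0 [351.2 198.4]
506 [0.43   0.4008 0.1561]
```

View pics/bb.png

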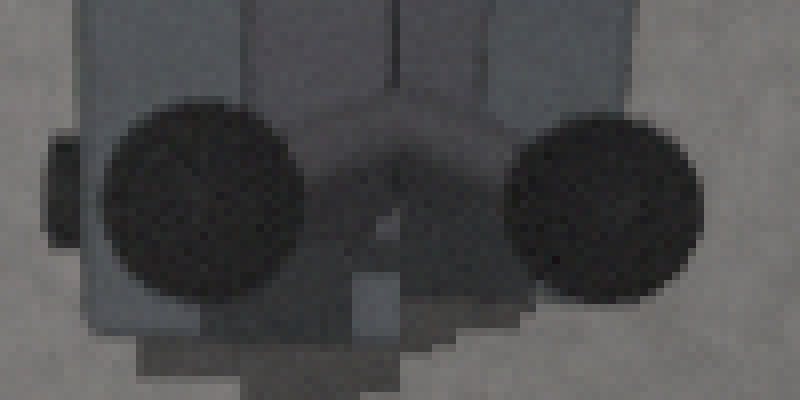

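The geometry suggests the lever was fully on (398 px seen, 396 predicted), but the off view disagrees by 5 px. I'll settle it by pushing the lever against the on stop again, harder, and comparing the same view.

```bash
cat >> h.py <<'E'
def lever(x0,y0,x1,y1,f,z=.160):
    ori=[np.pi,0,-.03]
    r.move_pose([x0,y0,.26],ori); r.line_to([x0,y0,z],speed=.15)
    h=r.line_to([x1,y1,z],speed=.04,f_stop=f); s=r.get_state(); print(h,s["tool_pos"].round(4),s["force"].round(1))
    p=s["tool_pos"]; q=p[0]-.04*np.sign(x1-x0); r.line_to([q,p[1],z],speed=.1); r.line_to([q,p[1],.28],speed=.2)
def ballpx(c,fn,u,v):
    cv2.imwrite("pics/"+fn,c["img"]); np.savez("/tmp/"+fn+".npz",**c)
    g=cv2.GaussianBlur(cv2.cvtColor(c["img"],cv2.COLOR_BGR2GRAY),(3,3),0)
    h=cv2.HoughCircles(g[v-40:v+40,u-40:u+40],cv2.HOUGH_GRADIENT_ALT,1,20,param1=60,param2=.5,minRadius=9,maxRadius=16)
    print("circ",None if h is None else (h[0]+[u-40,v-40,0]).round(1).tolist())
E
python3 - <<'E'
from h import *
for nm,u,v in(("w9",282,189),("w12",398,214),("w23",347,199)): ballpx(dict(img=cv2.imread(f"pics/{nm}.png")),"x_"+nm+".png",u,v)
lever(.42,.3995,.497,.3995,20)
c=look(.44,"w26.png",x=0.42,z=0.36); ballpx(c,"x26.png",398,214); print(r.get_state()["clock"])
E
```

```text
circ [[282.0, 189.0, 12.8]]
circ [[398.0, 215.0, 12.2]]
circ [[349.0, 200.0, 12.9]]
True [0.4773 0.3995 0.1593] [-3.1 -0.   4.4]
circ [[399.0, 215.0, 12.2]]
114.5167
```

The lever met the same stop (0.4773 against 0.4771) and the ball sits at the same pixel, so it was fully on before. Now to off.

Run:
```python
from h import *
lever(.555,.397,.435,.401,20)
c=look(.41,"w27.png",x=0.47,z=0.35); ballpx(c,"x27.png",282,189); print(r.get_state()["clock"])
```

```text
True [0.4505 0.4003 0.1611] [3.1 0.9 0.7]
circ [[278.0, 189.0, 13.6]]
120.4667
```

View pics/w27.png

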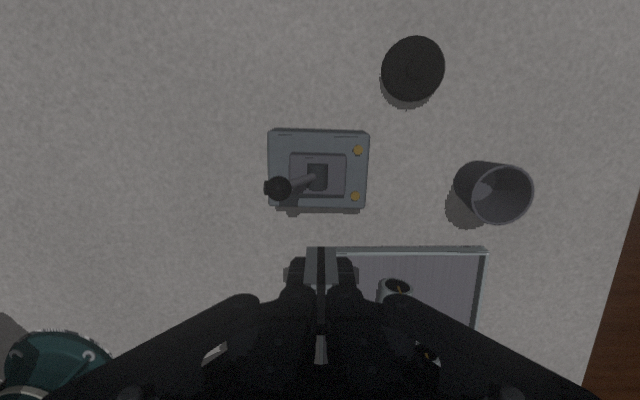

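The lever is at its off stop: ball at (278,189), 277 predicted. The coils lean at most 0.08 rad after the touches, so I'll trim coils 1 to 3.

Run:
```python
from h import *
roll(np.array([0.6357,.0560]),1.444,0.0037,gap=.0525)
roll(np.array([0.6613,-.0642]),1.537,0.0034,gap=.0525)
roll(np.array([0.563,-.1895]),1.5637,0.0034,gap=.0525)
c=look(.14,"w28.png"); show(coils(c)); 
c=look(-.10,"w29.png"); show(coils(c)); print(r.get_state()["clock"])
```

```text
gap 0.05256868472346347 hit False force [-0.1 -0.3 -0.1]
gap 0.05256721985361227 hit False force [ 0.4  0.2 -0. ]
gap 0.05266533689101659 hit False force [-1.  -0.4 -0.1]
{'c': [0.5816, 0.1881], 'ax': 1.4623, 'L': 0.0546, 'dz': 0.0013, 'rms': 0.0004, 'st': [275, 100, 46, 53, 2118], 'n': 128, 'ang': -0.002, 'am': 0.0058, 't': -0.0008, 'span': 0.5489}
{'c': [0.6378, 0.0556], 'ax': 1.444, 'L': 0.0698, 'dz': 0.0011, 'rms': 0.0005, 'st': [321, 201, 46, 63, 2263], 'n': 96, 'ang': 0.0032, 'am': -0.0067, 't': -0.0018, 'span': 0.5281}
{'c': [0.6632, -0.0636], 'ax': 1.5369, 'L': 0.0848, 'dz': 0.0009, 'rms': 0.0005, 'st': [341, 279, 39, 68, 2317], 'n': 83, 'ang': -0.0068, 'am': -0.0023, 't': -0.0028, 'span': 0.5576}
{'c': [0.6372, 0.05], 'ax': 1.4441, 'L': 0.0612, 'dz': 0.0015, 'rms': 0.0004, 'st': [321, 0, 54, 68, 2983], 'n': 166, 'ang': -0.0096, 'am': -0.0153, 't': 0.0054, 'span': 0.5553}
{'c': [0.6631, -0.0641], 'ax': 1.5359, 'L': 0.0836, 'dz': 0.0012, 'rms': 0.0004, 'st': [343, 101, 47, 78, 3152], 'n': 123, 'ang': 0.0032, 'am': -0.0045, 't': -0.0009, 'span': 0.5519}
{'c': [0.5645, -0.1894], 'ax': 1.562, 'L': 0.0991, 'dz': 0.0011, 'rms': 0.0004, 'st': [266, 197, 40, 83, 3066], 'n': 97, 'ang': -0.015, 'am': -0.0205, 't': -0.0022, 'span': 0.5102}
138.1333
```

View pics/w29.png

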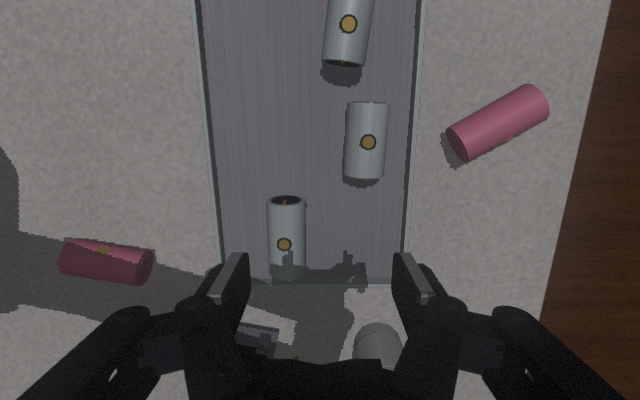

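All contacts are up within 0.02 rad. I'll move the arm clear, take a last look and hand in.

Run:
```python
from h import *
r.move_pose([.30,0.0,.35],[np.pi,0,0])
c=snap("top","t9.png",(130,90,500,290),2.1); show(coils(c))
```

```text
{'c': [0.6655, -0.0668], 'ax': 1.5389, 'L': 0.0844, 'dz': -0.0011, 'rms': 0.0012, 'st': [325, 165, 27, 15, 397], 'n': 13, 'ang': -0.0515, 'am': -0.0405, 't': 0.0016, 'span': 0.4091}
{'c': [0.6403, 0.0524], 'ax': 1.4374, 'L': 0.0692, 'dz': -0.0013, 'rms': 0.0013, 'st': [291, 171, 23, 17, 329], 'n': 12, 'ang': -0.0241, 'am': -0.0438, 't': 0.0018, 'span': 0.4129}
{'c': [0.5843, 0.1852], 'ax': 1.4574, 'L': 0.0552, 'dz': -0.0016, 'rms': 0.0012, 'st': [251, 188, 20, 16, 276], 'n': 13, 'ang': -0.0487, 'am': -0.037, 't': 0.0011, 'span': 0.4034}
{'c': [0.5669, -0.1924], 'ax': 1.5607, 'L': 0.0979, 'dz': -0.0016, 'rms': 0.0011, 'st': [361, 194, 32, 16, 492], 'n': 12, 'ang': -0.0308, 'am': -0.0321, 't': 0.0009, 'span': 0.3956}
```

View pics/t9.png

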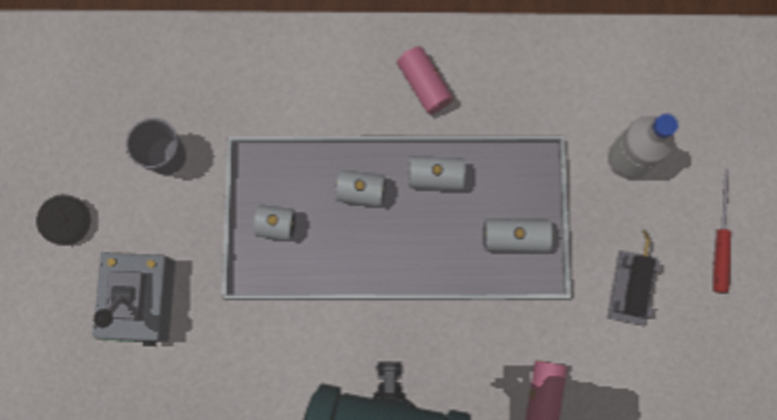

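```bash
python3 -c "
from rig import r
r.hand_in(); print(r.get_state()['clock'])"
```

```text
the job is handed in; nothing more can be done
the job is handed in; nothing more can be done
```

The job is done and handed in at about 140 s of the 210 s allowed. I rolled all four coils contact-up with the tester off and pushed the lever to on. Then I touched the contacts in order (100, 85, 70, 55 mm), each held for 1.5 s with the force settling at about 7 N, and put the probe and lever back.

**Last checks:**
- **Coils:** the contacts face up within 0.02 rad by the wrist camera and 0.05 rad by the coarser top camera.
- **Probe:** it is lying in its dock, about 1 mm from the seat.
- **Bystanders and pink cans:** they look unmoved in the last top view.
- **Knocked coil:** I saw no coil knocked aside at any point.

**What went wrong or disagreed:**
- **Lever to off:** my first push stopped early on an impact spike, with the lever still almost at on. I pushed it back against the on stop. It met the same stop as before the touches, so the tester had been fully on. I then pushed it to the off stop, where its ball was about 1 px from the predicted spot. It started about 4 px short of that spot, so it had probably not been fully off at the start.
- **Coil trim:** after the touches, coils 1 to 3 leaned up to 0.08 rad. I rolled those three back upright along the plate with the tester off.

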